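Refit the heater cassette

ROBOT

A 6-joint arm with a two-finger parallel gripper is mounted at the origin on the work surface. World frame = base frame: x ahead of the robot, y to its left, z up, the work surface at z = 0. Lengths are in mm, angles in rad, forces in N, time in s.
With the tool pointing down it reaches from about 275 to 1000 mm from the base axis. Payload 8.4 kg.
Tool frame: the origin (TCP) lies on the centre line of the jaws, within the pads' length; the fingertips stand 17 mm ahead of it and the grasp point (between the pads) lies 2 mm behind it (r.tcp_to_tips is the z of the fingertips in the tool frame, in mm); z points along the fingers, y is the direction in which the jaws open and shut (so a half turn about z gives the same grasp; the last joint's range is limited). The gripper opens to 85 mm and grips with 20 to 120 N. Pads are 22 mm wide; open, the fingers measure 114 mm over their backs; the gripper's body (76 mm by 85 mm) begins 54 mm behind the grasp point. The pads swing forward as they close: fully open they stand 13 mm farther back than shut.
Start: joints at [1.287, 0.353, 1.633, -0, 1.155, -0.002], TCP at [173.802, 600.351, 248.281] pointing down, gripper open.
Joint ranges: [-2.63, 2.63], [-0.92, 2.1], [0.06, 2.66], [-1.3, 4.44], [0, 2.69], [-3.02, 3.02]. Speed limits (rad/s): [2.22, 2.22, 2.79, 3.14, 3.14, 3.14].

INTERFACE

Orientations are given as [roll, pitch, yaw] about the fixed x, y, z axes, in that order (R = Rz(yaw) Ry(pitch) Rx(roll)).
In Python, from rig import r, cams, job gives the robot as it stands.
- The arm moves only by the tool drive_tool, never from a script. Its argument "deltas" is a list of rows, each a list of 4 numbers: the shift along the tool's x, y, z in cm, then the turn about the tool's z in rad. In form: [[x, y, z, roll], ...]. A call has 1 to 12 rows; each row shifts and turns the commanded pose from where the row before left it, along the tool's axes as they then stand; what a row does not reach is not made up. A row lasts 1/12 s, in which the tool goes at most 41.7 mm and 7.16 degrees, less where a joint would pass 70% of its speed; a pose out of reach is approached as far as the arm can. A call with a gripper value outside its range is refused whole. "jaw" is the closure, from 0 (fully open) to 1 (shut), set as the call begins (left out, the last holds). The fingers move at their own pace and stop on an object; "force" is the grip in N (left out, the last holds). Time passes only in rows, so rows that do not move let the fingers close. It gives the time, the measured TCP pose, the force and the opening at its end, in the units of the state.
- r.sense(): the state, without advancing time (a new reading comes with each control period).
- cams.grab_frame(name): name is "side" or "top"; returns (picture, depth): 400x640x3 uint8, red, green, blue; 400x640 float32, mm along the optical axis (not along the pixel's ray), 0 where there is no reading.
- cams.camera_params(name): a dict with "fx", "fy", "cx", "cy" (pixels), "k1" (the pictures are not rectified: a ray, as slopes to the right and down, at radius r is drawn at 1 + k1 r^2 times it, then the intrinsics apply), "R" (3x3) and "t" (3): a world point X has camera coordinates R X + t. Camera axes: x right, y down, z forward; pixel columns grow to the right and rows downward; lengths in mm; the calibration is good to about 2 mm. A picture is of the moment at which its call begins. camera_params takes no time and is no camera call.
- job.sign_off(): hands the job in, once; it reports no verdict.
The state is a dict: "clock": time; "qpos": joint angles; "qvel": joint speeds; "joint_efforts": joint torques, N m; "eef_pos": TCP position; "tcp_rot": TCP orientation; "contact_force": force on the tool from outside, world axes, zero at the start; "wrist_torque": the same for the moment, N m; "opening": opening from 0.0 (shut) to 1.0 (fully open).
Only numpy, scipy, OpenCV 4.12 (cv2) and the standard library are available. Lean on these libraries where they do the work, as an engineer would, in place of code of your own. Each camera call takes 0.05 s, during which the arm holds its last target. There are 200 camera calls.

TASK

Lock the heater cassette first by turning its orange collar clockwise until the pointer meets the red locked mark. Then pull the two burnt-out brown rods from their clips and leave them lying in the red scrap tray, and snap every new rod from the mat fully home in a free pair of spring clips, so that all the good rods sit in the cassette. Last, press the roller lever of the blue limit switch just until it clicks, never into overtravel, and let it spring back; leave the other things on the bench alone.

Things in the scene. Friction and masses are not known exactly. Their poses are not given: they have to be found in the camera images.
- cassette: the heater cassette, bolted down: a green-painted plate 160 (x) x 254 mm (y), 12 mm thick, carrying a row of four clip stations, with a tongue 110 mm wide (out to x = 175 mm) carrying an orange lock collar. Origin on the bench under the middle of the row; its x axis runs along the fitted rods (and towards the collar), its y axis along the row. z up.
- clip1 (a point): clip station 1 of 4, 66 mm apart along the cassette's y, clip1 at the -y end; axes as the cassette. The point is where the centre of a fully seated rod lies, 42 mm above the bench, rod along x. A station is two spring clips open at the top, each 14 mm long, 38 mm either side of this point along x: 62 mm of free rod between them for the fingers, 30 mm of air under the rod's axis.
- clip2 (a point): clip station 2, as clip1. Each clip has two sprung jaws, 22 mm apart at the flared mouth (14 mm above this point) and 10.4 mm at the throat (6 mm above it). The rod is pushed straight down past the throat (about 8 to 15 N) and snaps onto a rest; pulling it straight up takes about as much.
- clip3 (a point): clip station 3, as clip1. A rod that has not snapped in sits about 8 mm or more too high.
- clip4 (a point): clip station 4, as clip1, at the +y end of the row.
- collar (a joint): angle of the orange knurled lock collar about its upright post, rad: 0 open, grows CLOCKWISE seen from above, stop at 1.6. Locked is 1.2, where the white pointer on the collar meets the red mark on the grey flange. Light friction (0.12 N m); it stays where it is left. Seen from above the pointer at 0 is 124 deg counter-clockwise from the cassette's x axis, the red mark 55 deg.
- collar_grip (a point): on the collar's axis, 42 mm above the bench, 128 mm from the cassette's origin along its x; axes as the cassette. The collar is a cylinder 44 mm in diameter from 26 to 56 mm above the bench (the post inside it, 24 mm in diameter, ends at 62 mm); it can be gripped from above at any yaw. Flange under it: 84 mm in diameter, top at 18 mm.
- mat: black rubber mat, 200 x 265 x 2 mm, fixed, on which the new rods lie; origin at the centre of its underside.
- rod1: new rod, lying on the mat at first (one of rod1 to rod3 may be absent): a tubular heater rod: bright steel tube 16 mm in diameter, 150 mm long over all, with a white square ceramic end block (24 x 24 mm, 18 mm long) at each end, bare tube between; about 0.12 kg. Origin at its centre, x axis along the tube (both ends alike).
- rod2: new rod, like rod1.
- rod3: new rod, like rod1.
- rod4: good rod like rod1, at first already snapped into one of clip1 to clip3; it is to end in a clip.
- burnt1: a burnt-out rod: of the size of rod1, same origin and axes, but its tube is coppery brown and its end blocks are black; at first snapped into another of clip1 to clip3.
- burnt2: the second burnt-out rod, like burnt1.
- scrap_tray: red open plastic scrap tray, fixed: outside 220 (x) x 150 (y) x 40 mm high, walls and floor about 4 mm; origin at the centre of its underside. Two rods fit inside side by side, lying along its x.
- lever (a joint): angle of the limit switch's lever, rad: 0 at rest (level), grows as the roller is pressed DOWN; springs back. It clicks at 0.25 (15 mm of roller travel, about 4 N); beyond 0.50 (29 mm) it is overtravelled; stop at 0.8. On the white plate behind the lever the green patch means clicked, the red one overtravel.
- roller (a point): top of the black roller at the lever's end (moves with it): 18 mm in diameter, 12 mm wide, top 87 mm above the bench at rest. The lever's hinge is 60 mm away along this point's -y. The blue housing (36 x 40 mm, 93 mm high) stands there too, its near face about 48 mm from the roller's axis.
- grease_can: bystander: yellow jar-like can with a pale label and lid, 60 mm in diameter, 100 mm high, loose; origin at the centre of its underside.
- tape_roll: bystander: blue roll of tape (dark middle) lying flat, 90 mm in diameter, 20 mm high, loose; origin at the centre of its underside.
Things that resemble listed ones, but are neither listed nor needed, are in the scene too. Leave any green, pink or yellow look-alike of the burnt2 alone.

How it is judged:
By the outcome, as a careful person would: the job done as asked, in the order asked, and still so for the second after the job is handed in, with the robot touching nothing.
Of rod1, rod2, rod3 only 2 to 3 are there at a start; the rules pass over those that are not, and their reading is None.
At some moment in a run one of rod1, rod2, rod3 may be knocked a few centimetres aside while the robot is not near it.
Once in a run the grip may slacken for a moment while it holds something.
It also fails if it takes over 200 s, if anything falls off the work surface, if the arm or the gripper's body presses on something with over 40 N, if the wrist force passes 120 N, or if a joint passes its speed limit or range.

## Working session

There is one attempt and no reset: what is moved stays moved. The work goes in short steps, Python scripts to look and compute and a tool call to move; the robot and the scene stay as the last step left them, time stands still between calls to the robot, and variables do not carry over. Pictures are saved under pics/ and viewed, about 12 in all and at most 16, crops included, and the job is handed in when it is done.

Besides the shell and the picture viewer there is one more tool, called after "Emit:" by a JSON object that holds its "fn" and its "kwargs", one argument or row to a line. drive_tool: Moves the arm, as the interface text tells. Its arguments: {"type":"object","properties":{"deltas":{"type":"array"},"jaw":{"type":"number"},"force":{"type":"number"}},"required":["deltas"]}

```bash
mkdir -p pics
cat > h.py <<'E'
import numpy as np, cv2
from rig import r, cams, job
def rays(name):
    p=cams.camera_params(name); K=np.array([[p['fx'],0,p['cx']],[0,p['fy'],p['cy']],[0,0,1.]])
    return p,K
def cloud(name,depth):
    p,K=rays(name); v,u=np.mgrid[0:400,0:640]
    s=cv2.undistortPoints(np.stack([u,v],-1).reshape(-1,1,2).astype(float),K,np.array([p['k1'],0,0,0.])).reshape(400,640,2)
    C=np.dstack([s,np.ones((400,640))])*depth[...,None]
    return (C-np.array(p['t']))@np.array(p['R'])
def save(im,fn): cv2.imwrite('pics/'+fn,im[...,::-1])
E
cat > a.py <<'E'
from h import *
for n in ('top','side'):
    im,d=cams.grab_frame(n); save(im,n+'1.png'); np.savez(n+'1.npz',im=im,d=d,P=cloud(n,d))
    p=cams.camera_params(n); print(n,np.array(p['R']).round(3).tolist(),np.array(p['t']).round(0),p['fx'],p['k1'])
print(r.sense())
E
python3 a.py
```

```text
top [[-0.004, -1.0, -0.006], [-0.994, 0.004, -0.11], [0.11, 0.005, -0.994]] [  22.  533. 1143.] 370.0153072845866 -0.011219162691154588
side [[0.873, -0.487, 0.025], [-0.258, -0.503, -0.825], [0.414, 0.714, -0.565]] [-443.  222. 1242.] 512.8858995519337 -0.08705868159058895
{'clock': 0.1, 'qpos': array([ 1.28659826e+00,  3.53604189e-01,  1.63407462e+00,  3.93616482e-05,
        1.15523441e+00, -2.42569344e-03]), 'qvel': array([-0.00040057, -0.00305132, -0.00140345,  0.00049724, -0.00037929,
       -0.00059668]), 'joint_efforts': array([ 5.47869349e-04, -6.06358767e+01, -3.42819214e+01,  1.06679267e-04,
        3.99554454e-03,  2.16697657e-05]), 'eef_pos': array([173.67096805, 599.941287  , 247.61459721]), 'tcp_rot': array([-3.14027218e+00, -3.91937248e-05,  2.85980434e+00]), 'contact_force': array([1.07117403, 0.19876759, 0.6059825 ]), 'wrist_torque': array([-0.01038023, -0.05252436, -0.06127922]), 'opening': 1.0007669702538569}
```

View pics/top1.png

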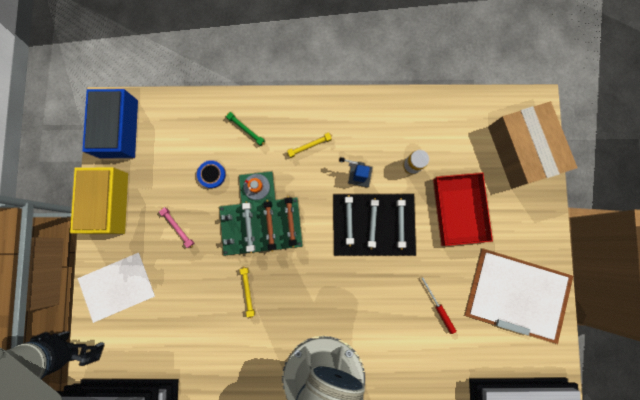

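View pics/side1.png

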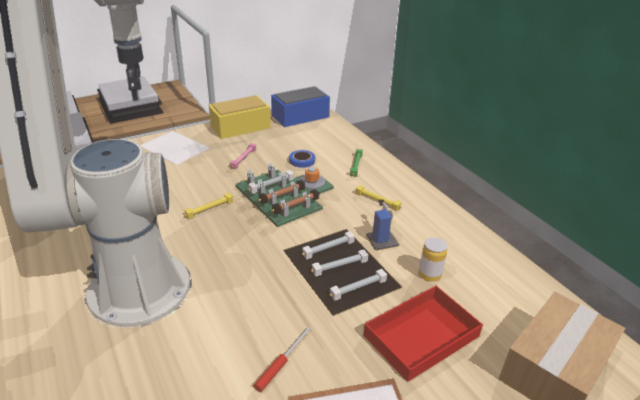

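```bash
cat > m.py <<'E'
from h import *
Z=np.load('top1.npz'); im=Z['im']; P=Z['P']; hsv=cv2.cvtColor(im,cv2.COLOR_RGB2HSV).astype(int)
H,S,V=[hsv[...,i] for i in range(3)]
def rect(name,box,mask):
    u0,u1,v0,v1=box; m=np.zeros(mask.shape,bool); m[v0:v1,u0:u1]=True; m&=mask&(Z['d']>0)
    q=P[m]; 
    c,s,a=cv2.minAreaRect(q[:,:2].astype(np.float32)); print(name,m.sum(),'c',np.round(c,1),'s',np.round(s,1),'a',round(a,1),'z',np.percentile(q[:,2],[5,50,95]).round(1),'mean',q[:,:2].mean(0).round(1)); return q
z=P[...,2]
for n,b in dict(rodA=(340,360,190,250),rodB=(363,383,190,255),rodC=(392,412,192,252)).items(): rect(n,b,(z>8)&(V>90)&(S<80))
rect('mat',(328,420,188,260),(V<60))
rect('plate',(215,305,200,260),(H>50)&(H<90)&(S>60)&(z<20)); rect('tongue',(215,305,165,260),(H>50)&(H<90)&(S>60)&(z<20))
rect('collar',(240,275,170,200),(H<15)&(S>120)&(z>40))
rect('rod4',(238,258,198,255),(z>38)&(S<60)&(V>120))
rect('b2',(260,277,195,255),(z>38)&(z<54)&((H<20)|(V<60)))
rect('b1',(281,300,192,250),(z>38)&(z<54)&((H<20)|(V<60)))
rect('tray',(430,495,170,250),(H<8)&(S>150)&(z>33))
rect('tray2',(430,495,170,250),((H<8)|(H>172))&(S>150)&(z>30))
rect('can',(400,432,145,178),(z>85)); rect('sw',(330,375,150,190),(z>80)); rect('roller',(336,347,152,166),(z>60)&(V<80))
rect('housing',(345,375,155,190),(H>100)&(H<130)&(z>85))
rect('tape',(190,230,155,195),(z>12))
big=[im[145:260,205:310],im[145:195,325:380]]
save(cv2.resize(big[0],None,fx=5,fy=5,interpolation=2),'c1.png'); 
S_=np.load('side1.npz')['im']
a=cv2.resize(S_[155:230,225:345],None,fx=4.5,fy=4.5,interpolation=2); b=cv2.resize(big[1],None,fx=4.5,fy=4.5,interpolation=2); c=cv2.resize(S_[190:255,350:410],None,fx=4,fy=4,interpolation=2)
o=np.zeros((600,800,3),np.uint8); o[:a.shape[0],:a.shape[1]]=a; o[340:340+b.shape[0],:b.shape[1]]=b; o[340:600,260:500]=c[:260]; save(o,'c2.png')
E
python3 m.py
```

```text
rodA 254 c [487.5 -84.8] s [150.1  23.1] a 0.9 z [15.7 22.  28.9] mean [489.6 -84.4]
rodB 256 c [ 478.5 -159.9] s [ 22.3 152.2] a 84.9 z [17.2 22.4 28.8] mean [ 478.6 -159.9]
rodC 261 c [ 476.8 -250.5] s [ 24.5 148.9] a 89.5 z [16.5 22.7 28.2] mean [ 479.6 -249.6]
mat 3890 c [ 477.5 -166.9] s [260.6 194.4] a 89.8 z [-1.4  2.3  6.1] mean [ 473.6 -165.3]
plate 2647 c [477.1 201.7] s [171.  255.1] a 5.7 z [ 8.8 12.7 16.4] mean [470.9 206.5]
tongue 2996 c [517.6 206.3] s [252.5 254.8] a 6.3 z [ 8.7 12.7 16.4] mean [485.8 206.3]
collar 105 c [598.4 212. ] s [41.2 41.2] a 88.6 z [47.4 56.5 60.4] mean [598.1 209.4]
rod4 239 c [466.5 231.1] s [149.8  25.3] a 6.4 z [46.8 51.5 56.8] mean [468.4 230.7]
b2 223 c [471.4 164.8] s [148.9  23.1] a 6.4 z [44.1 49.9 53.5] mean [474.3 165.1]
b1 215 c [483.8  99.5] s [148.7  22.3] a 5.8 z [44.6 49.8 53.5] mean [484.9 100.2]
tray 371 c [ 522.4 -443.5] s [218.3 153.2] a 4.8 z [33.6 39.2 43.1] mean [ 514.7 -445.9]
tray2 429 c [ 522.4 -443.4] s [218.3 153.2] a 4.8 z [31.3 38.5 43. ] mean [ 516.5 -446.7]
can 290 c [ 668.3 -291.8] s [54.2 55.7] a 73.0 z [ 88.5  99.6 103. ] mean [ 667.6 -290.5]
sw 237 c [645.5 -95.1] s [97.1 47.8] a 75.9 z [81.7 91.6 97.4] mean [ 642.3 -110. ]
roller 17 c [669.5 -57. ] s [ 8.8 12.5] a 1.6 z [77.7 85.4 88.2] mean [669.2 -57.9]
housing 159 c [ 634.1 -121. ] s [39.5 39.2] a 79.9 z [88.3 92.7 97.3] mean [ 632.8 -120.6]
tape 613 c [641.6 360.7] s [88.7 88.7] a 55.7 z [16.7 21.2 24.9] mean [641.3 360.4]
```

View pics/c1.png

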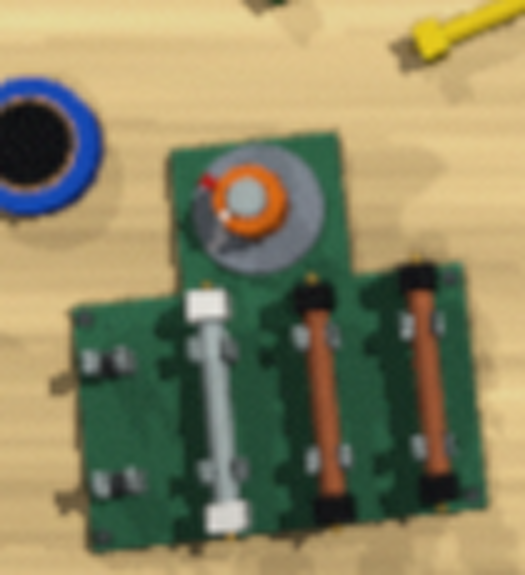

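View pics/c2.png

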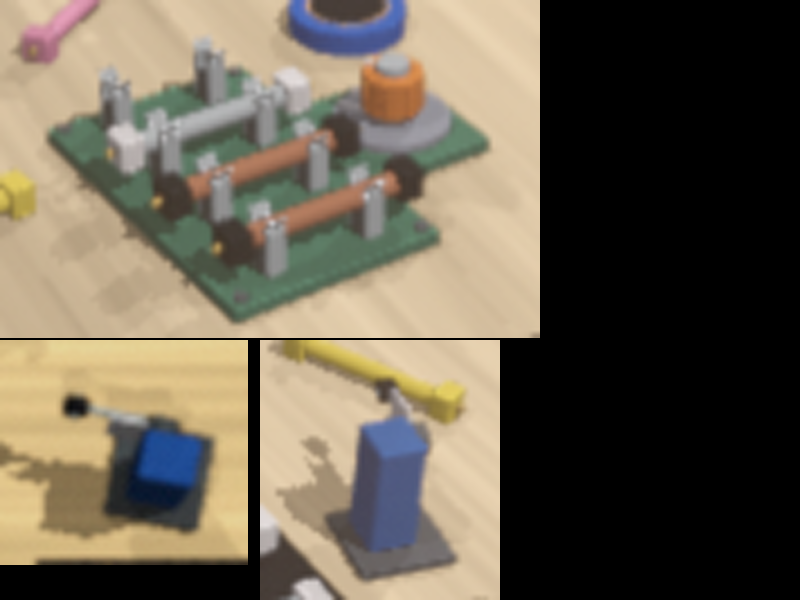

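Emit:
{"fn": "drive_tool", "kwargs": {
  "deltas": [
    [-3.2, -1.6, 0, 0],
    [-3.2, -1.6, 0, 0],
    [-3.2, -1.6, 0, 0],
    [-3.2, -1.6, 0, 0],
    [-3.2, -1.6, 0, 0],
    [-3.2, -1.6, 0, 0],
    [-3.2, -1.6, 0, 0],
    [-3.2, -1.6, 0, 0],
    [-3.2, -1.6, 0, 0],
    [-3.2, -1.6, 0, 0],
    [-3.2, -1.6, 0, 0],
    [-3.2, -1.6, 0, 0]
  ],
  "jaw": 0.15,
  "force": 60
}}

```text
clock: 1.1
eef_pos: [490.2, 307.6, 248.0]
tcp_rot: [-3.141, -0.0, 2.86]
contact_force: [-0.0, -0.6, 0.6]
opening: 0.851
```

Emit:
{"fn": "drive_tool", "kwargs": {
  "deltas": [
    [-3.3, -1.57, 0, 0],
    [-3.3, -1.57, 0, 0],
    [-3.3, -1.57, 0, 0],
    [-3.3, -1.57, 0, 0],
    [0, 0, 3, 0],
    [0, 0, 3, 0],
    [0, 0, 3, 0],
    [0, 0, 0, 0],
    [0, 0, 0, 0],
    [0, 0, 0, 0]
  ]
}}

```text
clock: 1.93
eef_pos: [599.2, 212.5, 159.6]
tcp_rot: [3.141, 0.001, 2.86]
contact_force: [-0.1, 0.9, -0.5]
opening: 0.853
```

```bash
cat > g.py <<'E'
import sys; from h import *
s=r.sense(); p=s['eef_pos']; y=s['tcp_rot'][2]; print('t',round(s['clock'],2),'pos',p.round(1),'rot',s['tcp_rot'].round(3),'F',s['contact_force'].round(1),'op',round(s['opening'],3),'q6',s['qpos'][5].round(2))
a=list(map(float,sys.argv[1:]))
if a:
    d=np.array(a[:3])-p; print('tool cm',(np.array([[np.cos(y),np.sin(y),0],[np.sin(y),-np.cos(y),0],[0,0,-1]])@d/10).round(2), 'roll',round((y-a[3]+np.pi)%(2*np.pi)-np.pi,3) if len(a)>3 else '')
E
python3 g.py 598.2 211.6 42
```

```text
t 1.93 pos [599.2 212.5 159.6] rot [3.141e+00 1.000e-03 2.860e+00] F [-0.1  0.9 -0.5] op 0.853 q6 -0.95
tool cm [ 0.07 -0.11 11.76] roll
```

Emit:
{"fn": "drive_tool", "kwargs": {
  "deltas": [
    [0.07, -0.1, 2, 0],
    [0, 0, 2, 0],
    [0, 0, 2, 0],
    [0, 0, 2, 0],
    [0, 0, 1.5, 0],
    [0, 0, 1.2, 0],
    [0, 0, 1.0, 0],
    [0, 0, 0, 0],
    [0, 0, 0, 0]
  ]
}}

```text
clock: 2.68
eef_pos: [598.1, 211.6, 41.9]
tcp_rot: [3.141, 0.0, 2.86]
contact_force: [-0.4, -0.5, 0.6]
opening: 0.851
```

Emit:
{"fn": "drive_tool", "kwargs": {
  "deltas": [
    [0, 0, 0, 0],
    [0, 0, 0, 0],
    [0, 0, 0, 0],
    [0, 0, 0, 0],
    [0, 0, 0, 0],
    [0, 0, 0, 0],
    [0, 0, 0, 0],
    [0, 0, 0, 0]
  ],
  "jaw": 1
}}

```text
clock: 3.35
eef_pos: [598.8, 212.7, 43.0]
tcp_rot: [3.139, 0.002, 2.859]
contact_force: [-0.8, 5.8, 6.0]
opening: 0.497
```

Emit:
{"fn": "drive_tool", "kwargs": {
  "deltas": [
    [0, 0, 0, 0.1],
    [0, 0, 0, 0.1],
    [0, 0, 0, 0.1],
    [0, 0, 0, 0.1],
    [0, 0, 0, 0.1],
    [0, 0, 0, 0.1],
    [0, 0, 0, 0.1],
    [0, 0, 0, 0.1],
    [0, 0, 0, 0.1],
    [0, 0, 0, 0.1],
    [0, 0, 0, 0.1],
    [0, 0, 0, 0.1]
  ]
}}

```text
clock: 4.35
eef_pos: [599.4, 213.1, 43.1]
tcp_rot: [3.137, -0.002, 1.655]
contact_force: [0.8, 6.8, 2.9]
opening: 0.5
```

Emit:
{"fn": "drive_tool", "kwargs": {
  "deltas": [
    [0, 0, 0, 0],
    [0, 0, 0, 0],
    [0, 0, 0, 0]
  ]
}}

```text
clock: 4.6
eef_pos: [599.4, 213.2, 43.1]
tcp_rot: [3.137, -0.003, 1.659]
contact_force: [0.5, 6.4, 4.2]
opening: 0.497
```

Emit:
{"fn": "drive_tool", "kwargs": {
  "deltas": [
    [0, 0, 0, 0],
    [0, 0, 0, 0],
    [0, 0, 0, 0],
    [0, 0, 0, 0]
  ],
  "jaw": 0.2
}}

```text
clock: 4.93
eef_pos: [597.6, 211.1, 41.4]
tcp_rot: [-3.142, 0.0, 1.66]
contact_force: [-0.7, -0.6, 0.0]
opening: 0.799
```

Emit:
{"fn": "drive_tool", "kwargs": {
  "deltas": [
    [0, 0, -2, 0],
    [0, 0, -2, 0],
    [0, 0, -3, 0],
    [0, 0, -3, 0],
    [0, 0, -3, 0],
    [0, 0, 0, 0]
  ]
}}

```text
clock: 5.43
eef_pos: [600.7, 212.2, 177.5]
tcp_rot: [3.133, -0.002, 1.66]
contact_force: [0.9, 0.9, 0.2]
opening: 0.803
```

Emit:
{"fn": "drive_tool", "kwargs": {
  "deltas": [
    [-2, -2.5, 0, 0],
    [-2, -2.5, 0, 0],
    [-2, -2.5, 0, 0],
    [-2, -2.5, 0, 0],
    [-2.1, -2.6, 0, 0],
    [0, 0, 0, -0.11],
    [0, 0, 0, -0.11],
    [0, 0, 0, -0.11],
    [0, 0, 0, -0.11],
    [0, 0, 0, -0.11],
    [0, 0, 0, -0.11],
    [0, 0, 0, -0.11]
  ],
  "jaw": 0.5
}}

```text
clock: 6.43
eef_pos: [480.9, 99.3, 171.0]
tcp_rot: [-3.141, -0.0, 2.435]
contact_force: [-0.0, 0.3, 1.0]
opening: 0.497
```

Emit:
{"fn": "drive_tool", "kwargs": {
  "deltas": [
    [0, 0, 0, -0.11],
    [0, 0, 0, -0.11],
    [0, 0, 0, -0.11],
    [0, 0, 0, -0.11],
    [0, 0, 0, -0.11],
    [0, 0, 0, -0.11],
    [0, 0, 0, -0.11],
    [0, 0, 0, -0.05],
    [0, 0, 0, 0],
    [0, 0, 0, 0]
  ]
}}

```text
clock: 7.27
eef_pos: [481.0, 99.4, 171.1]
tcp_rot: [-3.142, -0.0, -3.036]
contact_force: [-0.7, 0.1, -0.4]
opening: 0.497
```

```bash
python3 g.py 483 99.6 40 3.25
python3 - <<'E'
from h import *
im,d=cams.grab_frame('top'); np.savez('top2.npz',im=im,d=d,P=cloud('top',d))
a=cv2.resize(im[165:215,230:285],None,fx=9,fy=9,interpolation=2)
s,_=cams.grab_frame('side'); b=cv2.resize(s[155:215,280:350],None,fx=5,fy=5,interpolation=2)
o=np.zeros((460,800,3),np.uint8); o[:450,:495]=a; o[:300,497:797]=b[:,:300]; save(o,'c3.png')
E
```

```text
t 7.27 pos [481.   99.4 171.1] rot [-3.142 -0.    -3.036] F [-0.7  0.1 -0.4] op 0.497 q6 -1.48
tool cm [-0.21 -0.   13.11] roll -0.002
```

View pics/c3.png

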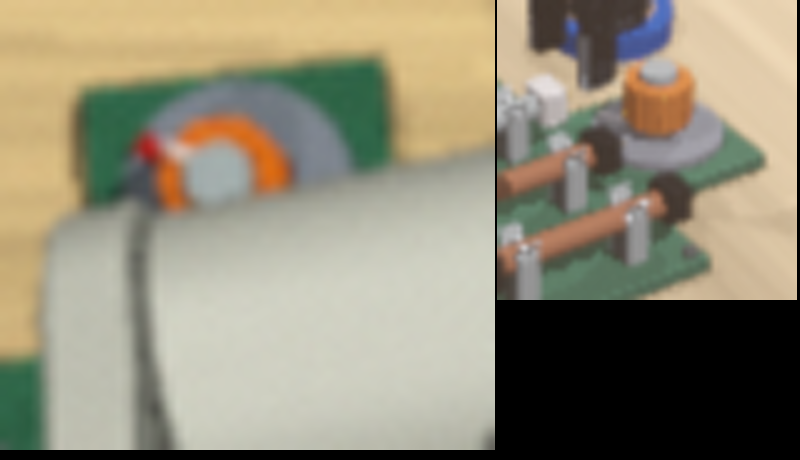

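Emit:
{"fn": "drive_tool", "kwargs": {
  "deltas": [
    [-0.2, 0, 2.5, 0],
    [0, 0, 2.5, 0],
    [0, 0, 2.5, 0],
    [0, 0, 2, 0],
    [0, 0, 1.5, 0],
    [0, 0, 1.2, 0],
    [0, 0, 0.9, 0],
    [0, 0, 0, 0],
    [0, 0, 0, 0]
  ]
}}

```text
clock: 8.12
eef_pos: [483.0, 99.7, 40.1]
tcp_rot: [-3.142, -0.001, -3.034]
contact_force: [0.9, 0.9, 1.0]
opening: 0.499
```

Emit:
{"fn": "drive_tool", "kwargs": {
  "deltas": [
    [0, 0, 0, 0],
    [0, 0, 0, 0],
    [0, 0, 0, 0],
    [0, 0, 0, 0],
    [0, 0, 0, 0],
    [0, 0, 0, 0],
    [0, 0, 0, 0]
  ],
  "jaw": 1,
  "force": 80
}}

```text
clock: 8.7
eef_pos: [483.7, 99.8, 41.2]
tcp_rot: [3.142, 0.002, -3.033]
contact_force: [0.8, -1.6, 5.9]
opening: 0.158
```

Emit:
{"fn": "drive_tool", "kwargs": {
  "deltas": [
    [0, 0, -0.5, 0],
    [0, 0, -0.5, 0],
    [0, 0, -0.5, 0],
    [0, 0, -0.5, 0],
    [0, 0, -0.8, 0],
    [0, 0, -1, 0],
    [0, 0, -2, 0],
    [0, 0, -2, 0],
    [0, 0, -2, 0],
    [0, 0, -1.2, 0],
    [0, 0, 0, 0]
  ]
}}

```text
clock: 9.62
eef_pos: [484.9, 100.1, 153.7]
tcp_rot: [3.141, 0.005, -3.033]
contact_force: [0.1, 0.7, -2.1]
opening: 0.154
```

```bash
python3 g.py 519 -412 130 3.225
```

```text
t 9.62 pos [484.9 100.1 153.7] rot [ 3.141  0.005 -3.033] F [ 0.1  0.7 -2.1] op 0.154 q6 -1.48
tool cm [  2.14 -51.28   2.37] roll 0.025
```

Emit:
{"fn": "drive_tool", "kwargs": {
  "deltas": [
    [0.13, -3.3, 0, 0],
    [0.13, -3.3, 0, 0],
    [0.13, -3.3, 0, 0],
    [0.13, -3.3, 0, 0],
    [0.13, -3.3, 0, 0],
    [0.13, -3.3, 0, 0],
    [0.13, -3.3, 0, 0],
    [0.13, -3.3, 0, 0],
    [0.13, -3.3, 0, 0],
    [0.13, -3.3, 0, 0],
    [0.13, -3.3, 0, 0],
    [0.13, -3.3, 0, 0]
  ]
}}

```text
clock: 10.62
eef_pos: [509.8, -297.2, 149.8]
tcp_rot: [3.141, -0.001, -3.034]
contact_force: [0.2, 0.5, -1.6]
opening: 0.158
```

Emit:
{"fn": "drive_tool", "kwargs": {
  "deltas": [
    [0.13, -3.3, 0, 0],
    [0.13, -3.3, 0, 0],
    [0.13, -3.3, 0, 0],
    [0.13, -3.3, 0, 0],
    [0.13, -3.3, 0, 0],
    [0, -1.1, 0, 0.025],
    [0, 0, 0, 0],
    [0, 0, 0, 0],
    [0, 0, 0, 0],
    [0, 0, 0, 0]
  ]
}}

```text
clock: 11.45
eef_pos: [522.9, -469.7, 150.1]
tcp_rot: [3.141, -0.001, -3.057]
contact_force: [-0.2, 0.3, -0.3]
opening: 0.16
```

```bash
python3 g.py 524.7 -471.4 17 3.225
```

```text
t 11.45 pos [ 522.9 -469.7  150.1] rot [ 3.141e+00 -1.000e-03 -3.057e+00] F [-0.2  0.3 -0.3] op 0.16 q6 -2.39
tool cm [-0.17 -0.18 13.31] roll 0.001
```

Emit:
{"fn": "drive_tool", "kwargs": {
  "deltas": [
    [-0.17, -0.18, 2.5, 0],
    [0, 0, 2.5, 0],
    [0, 0, 2.5, 0],
    [0, 0, 2, 0],
    [0, 0, 1.5, 0],
    [0, 0, 1, 0],
    [0, 0, 0.5, 0],
    [0, 0, 0, 0],
    [0, 0, 0, 0]
  ]
}}

```text
clock: 12.2
eef_pos: [525.2, -473.1, 26.1]
tcp_rot: [-3.141, 0.001, -3.058]
contact_force: [0.5, -0.3, -1.6]
opening: 0.16
```

Emit:
{"fn": "drive_tool", "kwargs": {
  "deltas": [
    [0, 0, 0, 0],
    [0, 0, 0, 0],
    [0, 0, 0, 0],
    [0, 0, 0, 0],
    [0, 0, 0, 0]
  ],
  "jaw": 0.62
}}

```text
clock: 12.62
eef_pos: [524.9, -473.1, 25.8]
tcp_rot: [-3.141, 0.0, -3.058]
contact_force: [-0.5, -0.4, 0.4]
opening: 0.384
```

Emit:
{"fn": "drive_tool", "kwargs": {
  "deltas": [
    [0, 0, -1.5, 0],
    [0, 0, -2.5, 0],
    [0, 0, -2.5, 0],
    [0, 0, -3, 0],
    [0, 0, -3, 0],
    [0, 0, 0, 0]
  ]
}}

```text
clock: 13.12
eef_pos: [527.5, -475.4, 158.5]
tcp_rot: [-3.134, 0.007, -3.058]
contact_force: [1.1, -1.8, 1.3]
opening: 0.38
```

```bash
python3 g.py 472.5 165.3 151 3.25
```

```text
t 13.12 pos [ 527.5 -475.4  158.5] rot [-3.134  0.007 -3.058] F [ 1.1 -1.8  1.3] op 0.38 q6 -2.39
tool cm [ 0.15 64.31  0.75] roll -0.025
```

Emit:
{"fn": "drive_tool", "kwargs": {
  "deltas": [
    [0, 3.37, 0, 0],
    [0, 3.37, 0, 0],
    [0, 3.37, 0, 0],
    [0, 3.37, 0, 0],
    [0, 3.37, 0, 0],
    [0, 3.37, 0, 0],
    [0, 3.37, 0, 0],
    [0, 3.37, 0, 0],
    [0, 3.37, 0, 0],
    [0, 3.37, 0, 0],
    [0, 3.37, 0, 0],
    [0, 3.37, 0, 0]
  ],
  "jaw": 0.5
}}

```text
clock: 14.12
eef_pos: [491.0, -68.5, 151.3]
tcp_rot: [-3.141, 0.001, -3.059]
contact_force: [0.6, 0.6, -0.3]
opening: 0.503
```

Emit:
{"fn": "drive_tool", "kwargs": {
  "deltas": [
    [0, 3.37, 0, 0],
    [0, 3.37, 0, 0],
    [0, 3.37, 0, 0],
    [0, 3.37, 0, 0],
    [0, 3.37, 0, 0],
    [0, 3.37, 0, 0],
    [0, 3.37, 0, 0],
    [0, 0, 0, -0.025],
    [0, 0, 0, 0],
    [0, 0, 0, 0],
    [0, 0, 0, 0]
  ]
}}

```text
clock: 15.03
eef_pos: [471.6, 164.3, 150.6]
tcp_rot: [-3.141, 0.0, -3.035]
contact_force: [-0.9, -0.6, 0.1]
opening: 0.498
```

```bash
python3 g.py 472.5 165.3 40 3.25
```

```text
t 15.03 pos [471.6 164.3 150.6] rot [-3.141  0.    -3.035] F [-0.9 -0.6  0.1] op 0.498 q6 -1.35
tool cm [-0.1   0.09 11.06] roll -0.002
```

Emit:
{"fn": "drive_tool", "kwargs": {
  "deltas": [
    [-0.1, 0.1, 2.5, 0],
    [0, 0, 2.5, 0],
    [0, 0, 2, 0],
    [0, 0, 1.5, 0],
    [0, 0, 1.2, 0],
    [0, 0, 0.8, 0],
    [0, 0, 0.56, 0],
    [0, 0, 0, 0],
    [0, 0, 0, 0]
  ]
}}

```text
clock: 15.78
eef_pos: [472.7, 165.9, 39.9]
tcp_rot: [-3.142, 0.0, -3.034]
contact_force: [0.6, 0.3, -0.2]
opening: 0.502
```

Emit:
{"fn": "drive_tool", "kwargs": {
  "deltas": [
    [0, 0, 0, 0],
    [0, 0, 0, 0],
    [0, 0, 0, 0],
    [0, 0, 0, 0],
    [0, 0, 0, 0],
    [0, 0, 0, 0],
    [0, 0, 0, 0]
  ],
  "jaw": 1
}}

```text
clock: 16.37
eef_pos: [472.9, 166.5, 40.5]
tcp_rot: [3.141, 0.001, -3.033]
contact_force: [-0.3, -0.1, 5.1]
opening: 0.162
```

Emit:
{"fn": "drive_tool", "kwargs": {
  "deltas": [
    [0, 0, -0.5, 0],
    [0, 0, -0.5, 0],
    [0, 0, -0.5, 0],
    [0, 0, -0.5, 0],
    [0, 0, -0.8, 0],
    [0, 0, -1, 0],
    [0, 0, -2, 0],
    [0, 0, -2, 0],
    [0, 0, -2, 0],
    [0, 0, -1.2, 0],
    [0, 0, 0, 0]
  ]
}}

```text
clock: 17.28
eef_pos: [474.2, 166.9, 153.2]
tcp_rot: [3.14, 0.005, -3.033]
contact_force: [0.1, -0.3, -0.2]
opening: 0.156
```

```bash
python3 g.py 520 -415.6 151 3.225
```

```text
t 17.28 pos [474.2 166.9 153.2] rot [ 3.14   0.005 -3.033] F [ 0.1 -0.3 -0.2] op 0.156 q6 -1.34
tool cm [  1.74 -58.41   0.22] roll 0.025
```

Emit:
{"fn": "drive_tool", "kwargs": {
  "deltas": [
    [0.1, -3.4, 0, 0],
    [0.1, -3.4, 0, 0],
    [0.1, -3.4, 0, 0],
    [0.1, -3.4, 0, 0],
    [0.1, -3.4, 0, 0],
    [0.1, -3.4, 0, 0],
    [0.1, -3.4, 0, 0],
    [0.1, -3.4, 0, 0],
    [0.1, -3.4, 0, 0],
    [0.1, -3.4, 0, 0],
    [0.1, -3.4, 0, 0],
    [0.1, -3.4, 0, 0]
  ]
}}

```text
clock: 18.28
eef_pos: [504.1, -242.2, 149.4]
tcp_rot: [3.141, -0.0, -3.034]
contact_force: [0.3, 0.5, -0.5]
opening: 0.158
```

Emit:
{"fn": "drive_tool", "kwargs": {
  "deltas": [
    [0.1, -3.4, 0, 0],
    [0.1, -3.4, 0, 0],
    [0.1, -3.4, 0, 0],
    [0.1, -3.4, 0, 0],
    [0.1, -3.4, 0, 0],
    [0, -0.5, 0, 0.025],
    [0, 0, 0, 0],
    [0, 0, 0, 0],
    [0, 0, 0, 0],
    [0, 0, 0, 0]
  ]
}}

```text
clock: 19.12
eef_pos: [518.4, -413.7, 149.5]
tcp_rot: [3.141, -0.001, -3.057]
contact_force: [-0.9, 0.1, -1.1]
opening: 0.161
```

```bash
python3 g.py 520 -415.6 25 3.225
python3 - <<'E'
from h import *
im,d=cams.grab_frame('top')
a=cv2.resize(im[150:270,320:500],None,fx=4,fy=4,interpolation=2)
save(a,'c4.png')
E
```

```text
t 19.12 pos [ 518.4 -413.7  149.5] rot [ 3.141e+00 -1.000e-03 -3.057e+00] F [-0.9  0.1 -1.1] op 0.161 q6 -2.33
tool cm [-0.14 -0.21 12.45] roll 0.001
```

View pics/c4.png

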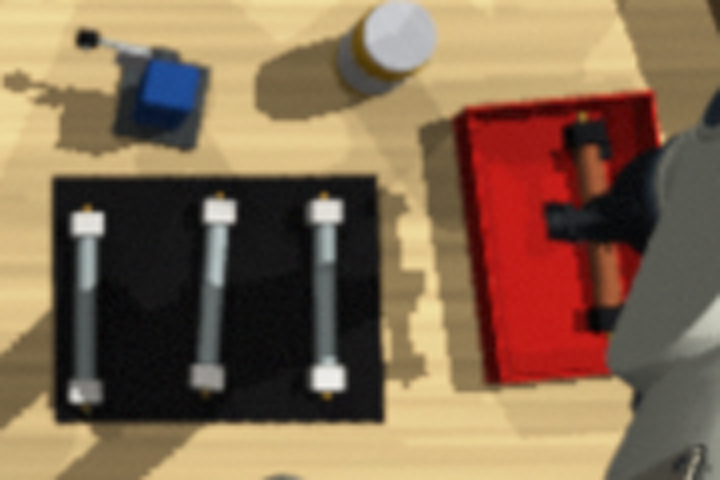

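Emit:
{"fn": "drive_tool", "kwargs": {
  "deltas": [
    [-0.14, -0.1, 2.5, 0],
    [0, 0, 2.5, 0],
    [0, 0, 2.5, 0],
    [0, 0, 2, 0],
    [0, 0, 1.5, 0],
    [0, 0, 1, 0],
    [0, 0, 0.45, 0],
    [0, 0, 0, 0],
    [0, 0, 0, 0]
  ]
}}

```text
clock: 19.92
eef_pos: [520.5, -416.3, 26.0]
tcp_rot: [-3.141, 0.001, -3.058]
contact_force: [-0.0, -0.2, -1.2]
opening: 0.156
```

Emit:
{"fn": "drive_tool", "kwargs": {
  "deltas": [
    [0, 0, 0, 0],
    [0, 0, 0, 0],
    [0, 0, 0, 0],
    [0, 0, 0, 0],
    [0, 0, 0, 0]
  ],
  "jaw": 0.62
}}

```text
clock: 20.33
eef_pos: [520.2, -416.3, 25.7]
tcp_rot: [-3.141, 0.001, -3.058]
contact_force: [0.2, -0.3, -0.5]
opening: 0.381
```

Emit:
{"fn": "drive_tool", "kwargs": {
  "deltas": [
    [0, 0, -1.5, 0],
    [0, 0, -2.5, 0],
    [0, 0, -2.5, 0],
    [0, 0, -3, 0],
    [0, 0, -3, 0],
    [0, 3.3, 0, 0],
    [0, 3.3, 0, 0],
    [0, 3.3, 0, 0],
    [0, 3.3, 0, 0],
    [0, 3.3, 0, 0],
    [0, 3.3, 0, 0],
    [0, 3.3, 0, 0]
  ]
}}

```text
clock: 21.33
eef_pos: [500.5, -184.5, 151.4]
tcp_rot: [-3.141, 0.001, -3.059]
contact_force: [0.9, 0.8, -0.6]
opening: 0.381
```

Emit:
{"fn": "drive_tool", "kwargs": {
  "deltas": [
    [0, 3.3, 0, 0],
    [0, 3.3, 0, 0],
    [0, 3.3, 0, 0],
    [0, 3.3, 0, 0],
    [0, 3.3, 0, 0],
    [0, 3.3, 0, 0],
    [0, 3.3, 0, 0],
    [0, 3.3, 0, 0],
    [0, 3.3, 0, 0],
    [0, 3.3, 0, 0],
    [0, 0, 0, 0],
    [0, 0, 0, 0]
  ],
  "jaw": 0.45
}}

```text
clock: 22.33
eef_pos: [473.3, 144.5, 151.1]
tcp_rot: [3.141, 0.001, -3.055]
contact_force: [0.3, 0.6, -0.1]
opening: 0.551
```

```bash
cat > rods.py <<'E'
from h import *; import sys
im,d=cams.grab_frame('top'); P=cloud('top',d); save(im,sys.argv[1]); z=P[...,2]
hsv=cv2.cvtColor(im,cv2.COLOR_RGB2HSV).astype(int); H,S,V=[hsv[...,i] for i in range(3)]
m=((z>9)&(z<65)&(V>80)&(S<90)&(d>0))
X=(P[...,0]>380)&(P[...,0]<590)&(P[...,1]<10)&(P[...,1]>-340)
n,l,st,_=cv2.connectedComponentsWithStats((m&X).astype(np.uint8))
for i in range(1,n):
    if st[i,4]>80:
        q=P[l==i]; c,s,a=cv2.minAreaRect(q[:,:2].astype(np.float32)); a=a if s[0]>s[1] else a-90
        print('rod',st[i],np.round(c,1),np.round(s,1),'yaw deg',round(a,1),'z',np.median(q[:,2]).round(1))
E
python3 g.py; python3 rods.py top3.png
```

```text
t 22.33 pos [473.3 144.5 151.1] rot [ 3.141e+00  1.000e-03 -3.055e+00] F [ 0.3  0.6 -0.1] op 0.551 q6 -1.36
rod [368 199  11  49 267] [ 478.4 -159.7] [ 21.9 151.9] yaw deg -5.2 z 22.2
rod [397 200  10  48 277] [ 476.9 -250. ] [ 25.7 149.2] yaw deg -0.2 z 22.3
rod [338 203   8  48 259] [468.2 -59.8] [ 22.4 149.1] yaw deg -0.6 z 22.7
```

View pics/top3.png

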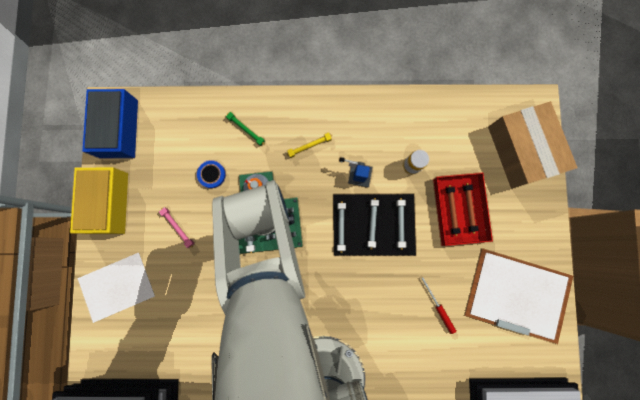

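Emit:
{"fn": "drive_tool", "kwargs": {
  "deltas": [
    [0.33, -2.9, 0, 0],
    [0.33, -2.9, 0, 0],
    [0.33, -2.9, 0, 0],
    [0.33, -2.9, 0, 0],
    [0.33, -2.9, 0, 0],
    [0.33, -2.9, 0, 0],
    [0.3, -2.9, 0, 0],
    [0, 0, 2.5, 0.098],
    [0, 0, 2.5, 0],
    [0, 0, 0, 0],
    [0, 0, 0, 0],
    [0, 0, 0, 0]
  ]
}}

```text
clock: 23.38
eef_pos: [467.7, -61.7, 101.1]
tcp_rot: [-3.141, 0.0, 3.127]
contact_force: [0.3, 0.5, 0.2]
opening: 0.548
```

```bash
python3 g.py 468.2 -59.8 21 3.13; python3 rods.py x.png
```

```text
t 23.38 pos [467.7 -61.7 101.1] rot [-3.141  0.     3.127] F [0.3 0.5 0.2] op 0.548 q6 -1.69
tool cm [-0.05  0.19  8.01] roll -0.003
rod [397 200  10  48 274] [ 476.9 -250.8] [ 23.8 149.2] yaw deg -0.5 z 22.2
rod [338 236   8  15  86] [415.7 -59.2] [22.2 44. ] yaw deg -0.7 z 23.8
```

Emit:
{"fn": "drive_tool", "kwargs": {
  "deltas": [
    [-0.05, 0.19, 2, 0],
    [0, 0, 2, 0],
    [0, 0, 1.6, 0],
    [0, 0, 1.2, 0],
    [0, 0, 0.8, 0],
    [0, 0, 0.4, 0],
    [0, 0, 0, 0],
    [0, 0, 0, 0]
  ]
}}

```text
clock: 24.1
eef_pos: [468.5, -59.3, 20.9]
tcp_rot: [-3.141, 0.001, 3.127]
contact_force: [0.3, 0.2, -0.0]
opening: 0.551
```

Emit:
{"fn": "drive_tool", "kwargs": {
  "deltas": [
    [0, 0, 0, 0],
    [0, 0, 0, 0],
    [0, 0, 0, 0],
    [0, 0, 0, 0],
    [0, 0, 0, 0],
    [0, 0, 0, 0],
    [0, 0, 0, 0]
  ],
  "jaw": 1
}}

```text
clock: 24.68
eef_pos: [468.5, -59.3, 21.0]
tcp_rot: [-3.142, 0.001, 3.127]
contact_force: [-1.8, 1.0, 8.3]
opening: 0.153
```

Emit:
{"fn": "drive_tool", "kwargs": {
  "deltas": [
    [0, 0, -1, 0],
    [0, 0, -1, 0],
    [0, 0, -2, 0],
    [0, 0, -2, 0],
    [0, 0, -2, 0],
    [0, 0, -2, 0],
    [0, 0, -1, 0],
    [0, 0, 0, 0],
    [0, 0, 0, 0]
  ]
}}

```text
clock: 25.43
eef_pos: [468.2, -59.3, 130.6]
tcp_rot: [-3.141, 0.001, 3.127]
contact_force: [-0.1, 0.2, -2.1]
opening: 0.149
```

```bash
python3 g.py 481.8 99.8 120 3.25
```

```text
t 25.43 pos [468.2 -59.3 130.6] rot [-3.141e+00  1.000e-03  3.127e+00] F [-0.1  0.2 -2.1] op 0.149 q6 -1.69
tool cm [-1.13 15.93  1.06] roll -0.123
```

Emit:
{"fn": "drive_tool", "kwargs": {
  "deltas": [
    [-0.19, 2.65, 0, 0],
    [-0.19, 2.65, 0, 0],
    [-0.19, 2.65, 0, 0],
    [-0.19, 2.65, 0, 0],
    [-0.19, 2.65, 0, 0],
    [-0.19, 2.65, 0, 0],
    [0, 0, 0, -0.06],
    [0, 0, 0, -0.06],
    [0, 0, 0, 0],
    [0, 0, 0, 0],
    [0, 0, 0, 0],
    [0, 0, 0, 0]
  ]
}}

```text
clock: 26.43
eef_pos: [481.5, 99.2, 129.8]
tcp_rot: [-3.142, -0.001, -3.038]
contact_force: [0.3, 0.3, -1.6]
opening: 0.157
```

```bash
python3 g.py 482.3 100 49 3.25
python3 - <<'E'
from h import *
s,d=cams.grab_frame('side'); save(cv2.resize(s[120:240,210:370],None,fx=4,fy=4,interpolation=2),'c5.png')
E
```

```text
t 26.43 pos [481.5  99.2 129.8] rot [-3.142e+00 -1.000e-03 -3.038e+00] F [ 0.3  0.3 -1.6] op 0.157 q6 -1.47
tool cm [-0.09  0.08  8.08] roll -0.005
```

View pics/c5.png

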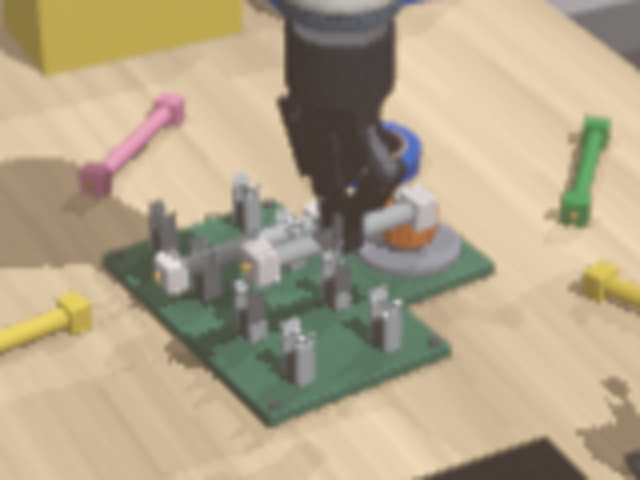

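Emit:
{"fn": "drive_tool", "kwargs": {
  "deltas": [
    [-0.09, 0.08, 2, 0],
    [0, 0, 2, 0],
    [0, 0, 1, 0],
    [0, 0, 0.6, 0],
    [0, 0, 0.4, 0],
    [0, 0, 0.4, 0],
    [0, 0, 0.4, 0],
    [0, 0, 0.4, 0],
    [0, 0, 0.4, 0],
    [0, 0, 0.4, 0]
  ],
  "force": 100
}}

```text
clock: 27.32
eef_pos: [483.7, 100.6, 50.9]
tcp_rot: [3.142, 0.002, -3.036]
contact_force: [-0.1, -0.8, -1.4]
opening: 0.144
```

Emit:
{"fn": "drive_tool", "kwargs": {
  "deltas": [
    [0, 0, 0.2, 0],
    [0, 0, 0.1, 0],
    [0, 0, 0, 0],
    [0, 0, 0, 0]
  ]
}}

```text
clock: 27.65
eef_pos: [483.4, 100.5, 48.9]
tcp_rot: [3.142, 0.002, -3.036]
contact_force: [-5.7, -2.1, 23.1]
opening: 0.14
```

```bash
python3 g.py 482.3 100 48 3.25
python3 - <<'E'
from h import *
im,d=cams.grab_frame('top'); P=cloud('top',d); hsv=cv2.cvtColor(im,cv2.COLOR_RGB2HSV)
m=(hsv[...,1]<60)&(hsv[...,2]>120)&(abs(P[...,0]-415)<25)&(abs(P[...,1]-92)<30)&(P[...,2]<80)
print('block near robot',m.sum(),np.median(P[m],0).round(1) if m.any() else '')
s,d=cams.grab_frame('side'); P=cloud('side',d); hsv=cv2.cvtColor(s,cv2.COLOR_RGB2HSV)
for cx,cy in ((405,92),(558,108),(395,223)):
  m=(hsv[...,1]<60)&(hsv[...,2]>120)&(abs(P[...,0]-cx)<30)&(abs(P[...,1]-cy)<20)&(P[...,2]<80)&(P[...,2]>25)
  print('side',cx,m.sum(),np.percentile(P[m],[5,50,95],axis=0).round(1).tolist() if m.any() else '')
save(cv2.resize(s[120:240,210:370],None,fx=4,fy=4,interpolation=2),'c6.png')
E
```

```text
t 27.65 pos [483.4 100.5  48.9] rot [ 3.142e+00  2.000e-03 -3.036e+00] F [-5.7 -2.1 23.1] op 0.14 q6 -1.47
tool cm [ 0.11 -0.04  0.09] roll -0.003
block near robot 0 
side 405 90 [[407.8, 77.6, 32.3], [415.6, 86.0, 47.4], [432.7, 101.0, 54.8]]
side 558 84 [[532.0, 92.5, 32.9], [543.8, 99.2, 47.0], [555.9, 114.4, 54.4]]
side 395 78 [[391.3, 210.2, 32.5], [399.9, 217.0, 47.0], [420.9, 232.1, 55.6]]
```

Emit:
{"fn": "drive_tool", "kwargs": {
  "deltas": [
    [0, 0, 0, 0],
    [0, 0, 0, 0],
    [0, 0, 0, 0],
    [0, 0, 0, 0],
    [0, 0, 0, 0]
  ],
  "jaw": 0.5
}}

```text
clock: 28.17
eef_pos: [482.5, 100.4, 47.0]
tcp_rot: [-3.142, -0.0, -3.036]
contact_force: [0.1, 0.0, 0.3]
opening: 0.497
```

Emit:
{"fn": "drive_tool", "kwargs": {
  "deltas": [
    [0, 0, -1, 0],
    [0, 0, -2, 0],
    [0, 0, -2, 0],
    [0, 0, -2.5, 0],
    [0, 0, -2.5, 0],
    [0, 0, 0, 0],
    [0, 0, 0, 0]
  ]
}}

```text
clock: 28.75
eef_pos: [483.6, 100.6, 149.0]
tcp_rot: [3.141, 0.003, -3.036]
contact_force: [-0.1, -0.2, -0.2]
opening: 0.497
```

```bash
python3 g.py 478.5 -159.8 148 3.053
```

```text
t 28.75 pos [483.6 100.6 149. ] rot [ 3.141e+00  3.000e-03 -3.036e+00] F [-0.1 -0.2 -0.2] op 0.497 q6 -1.47
tool cm [  3.24 -25.85   0.1 ] roll 0.194
```

Emit:
{"fn": "drive_tool", "kwargs": {
  "deltas": [
    [0.36, -2.87, 0, 0],
    [0.36, -2.87, 0, 0],
    [0.36, -2.87, 0, 0],
    [0.36, -2.87, 0, 0],
    [0.36, -2.87, 0, 0],
    [0.36, -2.87, 0, 0],
    [0.36, -2.87, 0, 0],
    [0.36, -2.87, 0, 0],
    [0.36, -2.87, 0, 0],
    [0, 0, 0, 0.097],
    [0, 0, 0, 0.097],
    [0, 0, 0, 0]
  ],
  "jaw": 0.45
}}

```text
clock: 29.75
eef_pos: [476.6, -160.2, 146.2]
tcp_rot: [3.141, -0.002, 3.047]
contact_force: [0.8, 0.8, -0.0]
opening: 0.552
```

Emit:
{"fn": "drive_tool", "kwargs": {
  "deltas": [
    [0, 0, 2.5, 0],
    [0, 0, 2.5, 0],
    [0, 0, 0, 0],
    [0, 0, 0, 0]
  ]
}}

```text
clock: 30.08
eef_pos: [476.1, -159.1, 96.1]
tcp_rot: [3.141, -0.004, 3.055]
contact_force: [-0.4, -0.3, 0.1]
opening: 0.548
```

```bash
python3 g.py 478.5 -159.8 21 3.053; python3 rods.py top4.png
python3 - <<'E'
import cv2; a=cv2.imread('pics/top4.png'); cv2.imwrite('pics/c7.png',cv2.resize(a[150:270,200:500],None,fx=2.6,fy=2.6,interpolation=2))
E
```

```text
t 30.08 pos [ 476.1 -159.1   96.1] rot [ 3.141 -0.004  3.055] F [-0.4 -0.3  0.1] op 0.548 q6 -1.81
tool cm [-0.24 -0.05  7.51] roll 0.002
rod [398 233   9  14  84] [ 426.  -250.1] [24.1 41.1] yaw deg -0.2 z 24.2
```

View pics/c7.png

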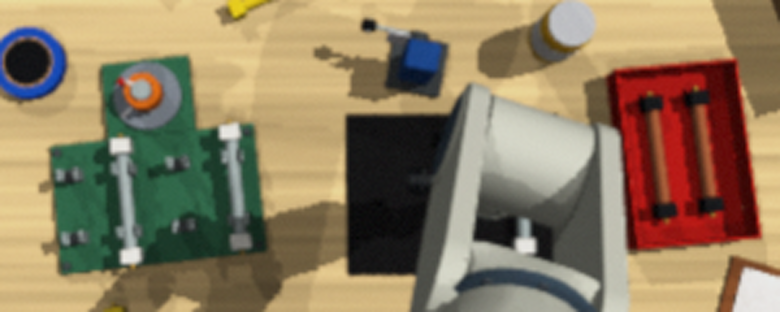

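Emit:
{"fn": "drive_tool", "kwargs": {
  "deltas": [
    [-0.24, -0.05, 2, 0],
    [0, 0, 2, 0],
    [0, 0, 1.5, 0],
    [0, 0, 1, 0],
    [0, 0, 0.7, 0],
    [0, 0, 0.3, 0],
    [0, 0, 0, 0],
    [0, 0, 0, 0]
  ],
  "force": 80
}}

```text
clock: 30.8
eef_pos: [480.3, -160.7, 22.8]
tcp_rot: [-3.141, 0.001, 3.053]
contact_force: [0.4, -0.6, 1.1]
opening: 0.552
```

Emit:
{"fn": "drive_tool", "kwargs": {
  "deltas": [
    [0, 0, 0, 0],
    [0, 0, 0, 0],
    [0, 0, 0, 0],
    [0, 0, 0, 0],
    [0, 0, 0, 0],
    [0, 0, 0, 0],
    [0, 0, 0, 0]
  ],
  "jaw": 1
}}

```text
clock: 31.38
eef_pos: [480.2, -160.9, 23.0]
tcp_rot: [-3.141, 0.001, 3.053]
contact_force: [-1.7, -0.9, 6.4]
opening: 0.154
```

Emit:
{"fn": "drive_tool", "kwargs": {
  "deltas": [
    [0, 0, -1, 0],
    [0, 0, -1, 0],
    [0, 0, -2, 0],
    [0, 0, -2, 0],
    [0, 0, -2, 0],
    [0, 0, -2, 0],
    [0, 0, -1, 0],
    [0, 0, 0, 0],
    [0, 0, 0, 0]
  ]
}}

```text
clock: 32.13
eef_pos: [480.0, -160.6, 132.6]
tcp_rot: [-3.141, 0.001, 3.053]
contact_force: [0.1, 0.7, -0.9]
opening: 0.153
```

```bash
python3 g.py 475 166 130 3.25
```

```text
t 32.13 pos [ 480.  -160.6  132.6] rot [-3.141e+00  1.000e-03  3.053e+00] F [ 0.1  0.7 -0.9] op 0.153 q6 -1.81
tool cm [ 3.4  32.49  0.26] roll -0.197
```

Emit:
{"fn": "drive_tool", "kwargs": {
  "deltas": [
    [0.34, 3.25, 0, 0],
    [0.34, 3.25, 0, 0],
    [0.34, 3.25, 0, 0],
    [0.34, 3.25, 0, 0],
    [0.34, 3.25, 0, 0],
    [0.34, 3.25, 0, 0],
    [0.34, 3.25, 0, 0],
    [0.34, 3.25, 0, 0],
    [0.34, 3.25, 0, 0],
    [0.34, 3.25, 0, 0],
    [0, 0, 0, -0.1],
    [0, 0, 0, -0.1]
  ]
}}

```text
clock: 33.13
eef_pos: [473.8, 167.8, 130.7]
tcp_rot: [-3.141, -0.002, -3.023]
contact_force: [-0.9, 0.1, -1.4]
opening: 0.153
```

Emit:
{"fn": "drive_tool", "kwargs": {
  "deltas": [
    [0, 0, 0, 0],
    [0, 0, 0, 0],
    [0, 0, 0, 0]
  ]
}}

```text
clock: 33.38
eef_pos: [474.3, 165.7, 131.4]
tcp_rot: [-3.141, -0.001, -3.034]
contact_force: [-0.2, -0.2, -1.3]
opening: 0.154
```

```bash
python3 g.py 475 166 51 3.25
cat > blk.py <<'E'
from h import *; import sys
c=np.array([471.1,198.2]); a=0.107; ex=np.array([np.cos(a),np.sin(a)]); ey=np.array([-ex[1],ex[0]])
s,d=cams.grab_frame('side'); P=cloud('side',d); hsv=cv2.cvtColor(s,cv2.COLOR_RGB2HSV)
for k in range(4):
  for sg in (-1,1):
    o=c+ey*(66*k-99)+ex*66*sg
    m=(hsv[...,1]<60)&(hsv[...,2]>110)&(np.hypot(P[...,0]-o[0],P[...,1]-o[1])<24)&(P[...,2]<150)&(P[...,2]>28)
    q=P[m]
    print('clip',k+1,sg,len(q),np.percentile(q,[5,50,97],axis=0).round(1).tolist() if len(q)>10 else '')
E
python3 blk.py
```

```text
t 33.38 pos [474.3 165.7 131.4] rot [-3.141e+00 -1.000e-03 -3.034e+00] F [-0.2 -0.2 -1.3] op 0.154 q6 -1.35
tool cm [-0.07  0.02  8.04] roll -0.001
clip 1 -1 107 [[407.7, 79.4, 32.4], [417.9, 86.4, 47.2], [438.5, 103.1, 54.6]]
clip 1 1 93 [[525.9, 92.8, 33.2], [543.1, 99.5, 48.3], [556.4, 117.2, 54.0]]
clip 2 -1 122 [[397.2, 144.5, 41.6], [409.2, 152.3, 124.8], [432.1, 168.4, 135.8]]
clip 2 1 87 [[519.8, 157.1, 112.4], [532.5, 164.4, 127.1], [546.3, 181.1, 134.7]]
clip 3 -1 94 [[391.0, 209.8, 31.8], [401.7, 218.2, 46.5], [423.6, 233.6, 54.2]]
clip 3 1 68 [[515.8, 224.2, 33.0], [528.3, 229.9, 47.8], [540.1, 243.0, 55.5]]
clip 4 -1 8 
clip 4 1 1
```

Emit:
{"fn": "drive_tool", "kwargs": {
  "deltas": [
    [-0.07, 0.02, 2, 0],
    [0, 0, 2, 0],
    [0, 0, 1, 0],
    [0, 0, 0.6, 0],
    [0, 0, 0.4, 0],
    [0, 0, 0.4, 0],
    [0, 0, 0.4, 0],
    [0, 0, 0.4, 0],
    [0, 0, 0.4, 0],
    [0, 0, 0.4, 0]
  ],
  "force": 100
}}

```text
clock: 34.27
eef_pos: [476.5, 166.6, 52.9]
tcp_rot: [3.141, 0.002, -3.031]
contact_force: [1.1, -1.9, -2.2]
opening: 0.136
```

Emit:
{"fn": "drive_tool", "kwargs": {
  "deltas": [
    [0, 0, 0.2, 0],
    [0, 0, 0.1, 0],
    [0, 0, 0, 0],
    [0, 0, 0, 0]
  ]
}}

```text
clock: 34.6
eef_pos: [476.2, 166.5, 50.9]
tcp_rot: [3.142, 0.001, -3.03]
contact_force: [-5.2, -3.8, 23.2]
opening: 0.139
```

```bash
python3 g.py; python3 blk.py
```

```text
t 34.6 pos [476.2 166.5  50.9] rot [ 3.142e+00  1.000e-03 -3.030e+00] F [-5.2 -3.8 23.2] op 0.139 q6 -1.35
clip 1 -1 108 [[408.0, 80.1, 32.3], [418.6, 86.6, 46.3], [438.6, 102.9, 54.1]]
clip 1 1 92 [[526.4, 93.1, 33.1], [544.1, 100.3, 47.2], [557.3, 115.3, 53.8]]
clip 2 -1 103 [[400.1, 144.8, 31.0], [410.5, 153.1, 47.0], [431.8, 166.1, 56.1]]
clip 2 1 84 [[522.4, 159.9, 31.4], [535.7, 166.5, 47.0], [547.8, 184.0, 54.4]]
clip 3 -1 95 [[391.6, 210.1, 31.3], [402.1, 218.4, 46.3], [422.5, 232.4, 54.3]]
clip 3 1 0 
clip 4 -1 4 
clip 4 1 0
```

Seated. Release and fetch rod C.

Emit:
{"fn": "drive_tool", "kwargs": {
  "deltas": [
    [0, 0, 0, 0],
    [0, 0, 0, 0],
    [0, 0, 0, 0],
    [0, 0, 0, 0],
    [0, 0, 0, 0]
  ],
  "jaw": 0.5
}}

```text
clock: 35.07
eef_pos: [475.4, 166.5, 49.0]
tcp_rot: [-3.142, -0.0, -3.03]
contact_force: [0.3, 0.1, 0.7]
opening: 0.505
```

Emit:
{"fn": "drive_tool", "kwargs": {
  "deltas": [
    [0, 0, -1, 0],
    [0, 0, -2, 0],
    [0, 0, -2, 0],
    [0, 0, -2.5, 0],
    [0, 0, -2.5, 0],
    [0, 0, 0, 0],
    [0, 0, 0, 0]
  ]
}}

```text
clock: 35.65
eef_pos: [476.4, 166.8, 151.0]
tcp_rot: [3.141, 0.003, -3.03]
contact_force: [0.5, 0.2, -0.7]
opening: 0.501
```

```bash
python3 g.py 477 -250.2 148 3.135;python3 rods.py x.png
```

```text
t 35.65 pos [476.4 166.8 151. ] rot [ 3.141e+00  3.000e-03 -3.030e+00] F [ 0.5  0.2 -0.7] op 0.501 q6 -1.35
tool cm [  4.57 -41.45   0.3 ] roll 0.118
rod [397 200  10  48 276] [ 476.8 -250.7] [ 24.7 148.9] yaw deg -1.1 z 22.4
```

Emit:
{"fn": "drive_tool", "kwargs": {
  "deltas": [
    [0.38, -3.46, 0, 0],
    [0.38, -3.46, 0, 0],
    [0.38, -3.46, 0, 0],
    [0.38, -3.46, 0, 0],
    [0.38, -3.46, 0, 0],
    [0.38, -3.46, 0, 0],
    [0.38, -3.46, 0, 0],
    [0.38, -3.46, 0, 0],
    [0.38, -3.46, 0, 0],
    [0.38, -3.46, 0, 0],
    [0.38, -3.46, 0, 0],
    [0.38, -3.46, 0, 0]
  ],
  "jaw": 0.45
}}

```text
clock: 36.7
eef_pos: [475.1, -252.6, 147.9]
tcp_rot: [3.14, -0.002, -3.031]
contact_force: [0.4, 0.1, 0.3]
opening: 0.55
```

Emit:
{"fn": "drive_tool", "kwargs": {
  "deltas": [
    [0, 0, 0, 0.062],
    [0, 0, 0, 0.062],
    [0, 0, 2.5, 0],
    [0, 0, 2.5, 0],
    [0, 0, 0, 0],
    [0, 0, 0, 0],
    [0, 0, 0, 0]
  ]
}}

```text
clock: 37.28
eef_pos: [476.2, -251.2, 99.4]
tcp_rot: [3.141, -0.001, 3.129]
contact_force: [0.7, 0.3, 1.2]
opening: 0.552
```

```bash
python3 g.py 477 -250.3 21 3.13; python3 rods.py x.png
```

```text
t 37.28 pos [ 476.2 -251.2   99.4] rot [ 3.141e+00 -1.000e-03  3.129e+00] F [0.7 0.3 1.2] op 0.552 q6 -2.05
tool cm [-0.08  0.09  7.84] roll -0.001
rod [397 200   9  17 100] [ 526.1 -252.3] [50.9 23.2] yaw deg 3.0 z 22.7
rod [398 226   6  21  85] [ 436.7 -246.8] [14.  63.9] yaw deg -5.7 z 21.3
```

Emit:
{"fn": "drive_tool", "kwargs": {
  "deltas": [
    [-0.08, 0.05, 2, 0],
    [0, 0, 2, 0],
    [0, 0, 1.6, 0],
    [0, 0, 1.2, 0],
    [0, 0, 0.7, 0],
    [0, 0, 0.3, 0],
    [0, 0, 0, 0],
    [0, 0, 0, 0]
  ],
  "force": 80
}}

```text
clock: 38.0
eef_pos: [477.5, -251.0, 21.8]
tcp_rot: [-3.141, 0.001, 3.129]
contact_force: [-0.3, 1.5, 0.4]
opening: 0.548
```

Emit:
{"fn": "drive_tool", "kwargs": {
  "deltas": [
    [0, 0, 0, 0],
    [0, 0, 0, 0],
    [0, 0, 0, 0],
    [0, 0, 0, 0],
    [0, 0, 0, 0],
    [0, 0, 0, 0],
    [0, 0, 0, 0]
  ],
  "jaw": 1
}}

```text
clock: 38.58
eef_pos: [477.4, -251.0, 22.0]
tcp_rot: [-3.141, 0.001, 3.129]
contact_force: [-1.3, 0.5, 6.3]
opening: 0.152
```

Emit:
{"fn": "drive_tool", "kwargs": {
  "deltas": [
    [0, 0, -1, 0],
    [0, 0, -1, 0],
    [0, 0, -2, 0],
    [0, 0, -2, 0],
    [0, 0, -2, 0],
    [0, 0, -2, 0],
    [0, 0, -1, 0],
    [0, 0, 0, 0],
    [0, 0, 0, 0]
  ]
}}

```text
clock: 39.33
eef_pos: [477.2, -250.8, 131.7]
tcp_rot: [-3.141, 0.001, 3.129]
contact_force: [-0.2, 0.4, -2.3]
opening: 0.154
```

```bash
python3 g.py 461 297.3 130 3.25
```

```text
t 39.33 pos [ 477.2 -250.8  131.7] rot [-3.141e+00  1.000e-03  3.129e+00] F [-0.2  0.4 -2.3] op 0.154 q6 -2.04
tool cm [ 2.32 54.79  0.17] roll -0.121
```

Emit:
{"fn": "drive_tool", "kwargs": {
  "deltas": [
    [0.145, 3.42, 0, 0],
    [0.145, 3.42, 0, 0],
    [0.145, 3.42, 0, 0],
    [0.145, 3.42, 0, 0],
    [0.145, 3.42, 0, 0],
    [0.145, 3.42, 0, 0],
    [0.145, 3.42, 0, 0],
    [0.145, 3.42, 0, 0],
    [0.145, 3.42, 0, 0],
    [0.145, 3.42, 0, 0],
    [0.145, 3.42, 0, 0],
    [0.145, 3.42, 0, 0]
  ]
}}

```text
clock: 40.33
eef_pos: [463.6, 161.2, 129.8]
tcp_rot: [-3.141, -0.002, 3.129]
contact_force: [1.3, -1.2, -1.4]
opening: 0.151
```

Emit:
{"fn": "drive_tool", "kwargs": {
  "deltas": [
    [0.145, 3.42, 0, 0],
    [0.145, 3.42, 0, 0],
    [0.145, 3.42, 0, 0],
    [0.145, 3.42, 0, 0],
    [0, 0, 0, -0.06],
    [0, 0, 0, -0.06],
    [0, 0, 0, 0],
    [0, 0, 0, 0],
    [0, 0, 0, 0],
    [0, 0, 0, 0]
  ]
}}

```text
clock: 41.17
eef_pos: [460.7, 296.1, 130.8]
tcp_rot: [-3.141, -0.001, -3.036]
contact_force: [0.4, -0.7, -1.6]
opening: 0.152
```

```bash
python3 g.py 461 297.3 50 3.25; python3 blk.py
```

```text
t 41.17 pos [460.7 296.1 130.8] rot [-3.141e+00 -1.000e-03 -3.036e+00] F [ 0.4 -0.7 -1.6] op 0.152 q6 -1.11
tool cm [-0.04  0.11  8.08] roll -0.003
clip 1 -1 106 [[408.0, 79.8, 32.2], [418.1, 86.5, 47.3], [438.0, 100.9, 55.2]]
clip 1 1 87 [[528.4, 93.0, 32.4], [542.8, 100.4, 47.1], [556.6, 116.9, 53.6]]
clip 2 -1 103 [[398.9, 145.3, 33.1], [410.6, 151.3, 46.6], [431.4, 166.6, 54.8]]
clip 2 1 80 [[523.3, 159.2, 32.7], [534.7, 165.8, 47.3], [547.6, 183.8, 55.2]]
clip 3 -1 95 [[391.4, 209.5, 31.4], [402.3, 218.2, 46.2], [424.2, 233.4, 54.8]]
clip 3 1 74 [[514.7, 223.9, 32.3], [528.2, 229.5, 47.4], [539.4, 248.3, 54.6]]
clip 4 -1 108 [[385.3, 274.0, 37.1], [397.6, 282.1, 125.6], [416.9, 299.4, 135.5]]
clip 4 1 82 [[505.6, 289.4, 110.3], [521.0, 295.5, 125.7], [533.8, 311.5, 134.1]]
```

Emit:
{"fn": "drive_tool", "kwargs": {
  "deltas": [
    [-0.04, 0.15, 2, 0],
    [0, 0, 2, 0],
    [0, 0, 1, 0],
    [0, 0, 0.6, 0],
    [0, 0, 0.4, 0],
    [0, 0, 0.4, 0],
    [0, 0, 0.4, 0],
    [0, 0, 0.4, 0],
    [0, 0, 0.4, 0],
    [0, 0, 0.4, 0]
  ],
  "force": 100
}}

```text
clock: 42.05
eef_pos: [461.9, 298.2, 51.9]
tcp_rot: [3.141, 0.002, -3.034]
contact_force: [1.7, -3.8, -1.9]
opening: 0.144
```

Emit:
{"fn": "drive_tool", "kwargs": {
  "deltas": [
    [0, 0, 0.2, 0],
    [0, 0, 0.1, 0],
    [0, 0, 0, 0],
    [0, 0, 0, 0]
  ]
}}

```text
clock: 42.38
eef_pos: [461.5, 298.1, 49.9]
tcp_rot: [-3.141, 0.001, -3.034]
contact_force: [-3.7, -6.4, 20.8]
opening: 0.143
```

```bash
python3 g.py; python3 blk.py
```

```text
t 42.38 pos [461.5 298.1  49.9] rot [-3.141e+00  1.000e-03 -3.034e+00] F [-3.7 -6.4 20.8] op 0.143 q6 -1.11
clip 1 -1 110 [[407.5, 79.2, 32.2], [418.9, 87.4, 46.5], [438.2, 101.8, 55.1]]
clip 1 1 88 [[529.8, 92.5, 32.7], [543.0, 98.6, 47.1], [556.4, 116.5, 55.5]]
clip 2 -1 101 [[399.7, 145.1, 31.3], [411.4, 152.9, 46.1], [430.8, 167.3, 54.1]]
clip 2 1 84 [[519.9, 158.6, 32.1], [534.7, 165.4, 46.5], [548.1, 180.5, 55.4]]
clip 3 -1 94 [[391.7, 210.3, 32.3], [402.6, 218.6, 47.1], [423.3, 235.8, 54.5]]
clip 3 1 75 [[514.9, 224.0, 33.0], [527.1, 229.8, 46.2], [540.1, 247.0, 54.2]]
clip 4 -1 91 [[386.6, 276.7, 32.5], [397.1, 284.9, 46.0], [416.9, 299.9, 56.3]]
clip 4 1 72 [[508.0, 290.1, 32.2], [521.5, 296.1, 46.2], [534.5, 313.4, 54.8]]
```

Emit:
{"fn": "drive_tool", "kwargs": {
  "deltas": [
    [0, 0, 0, 0],
    [0, 0, 0, 0],
    [0, 0, 0, 0],
    [0, 0, 0, 0],
    [0, 0, 0, 0]
  ],
  "jaw": 0.5
}}

```text
clock: 42.85
eef_pos: [461.0, 298.3, 48.0]
tcp_rot: [3.142, -0.0, -3.034]
contact_force: [-0.1, 0.3, 0.8]
opening: 0.495
```

Emit:
{"fn": "drive_tool", "kwargs": {
  "deltas": [
    [0, 0, -1, 0],
    [0, 0, -2, 0],
    [0, 0, -2, 0],
    [0, 0, -2.5, 0],
    [0, 0, -2.5, 0],
    [0, 0, -2.5, 0],
    [0, 0, 0, 0]
  ]
}}

```text
clock: 43.43
eef_pos: [463.3, 299.7, 178.5]
tcp_rot: [3.138, 0.007, -3.034]
contact_force: [0.9, 0.1, -0.1]
opening: 0.499
```

```bash
python3 - <<'E'
from h import *
print('tips',r.tcp_to_tips)
for n,(u0,u1,v0,v1) in dict(top=(330,380,150,190),side=(365,405,195,250)).items():
    im,d=cams.grab_frame(n); P=cloud(n,d); V=im.max(2)
    for nm,m in (('dark',V<60),('grey/white',(V>90)&(im.max(2).astype(int)-im.min(2)<40))):
        w=np.zeros_like(m); w[v0:v1,u0:u1]=1; w&=m&(P[...,2]>68)&(P[...,2]<110); q=P[w]
        print(n,nm,len(q)); 
        if nm=='dark': w2=w&(P[...,1]>-80); q=P[w2]
        if len(q): print(np.percentile(q,[3,25,50,75,97],axis=0).round(1).tolist())
    save(cv2.resize(im[v0:v1,u0:u1],None,fx=10,fy=10,interpolation=2),f'sw_{n}.png')
a=cv2.imread('pics/sw_top.png');b=cv2.imread('pics/sw_side.png'); o=np.zeros((550,900,3),np.uint8); o[:400,:500]=a;o[:550,500:900]=b
cv2.imwrite('pics/c8.png',cv2.resize(o,(800,489)))
E
python3 g.py 669 -57.5 130
```

```text
tips 17.0
top dark 18
[[667.3, -63.0, 82.7], [668.1, -59.7, 85.1], [669.8, -56.8, 86.2], [671.5, -55.1, 88.1], [673.8, -53.7, 90.6]]
top grey/white 40
[[654.2, -125.9, 76.2], [657.3, -103.1, 80.9], [659.2, -93.5, 84.2], [665.0, -83.3, 93.4], [669.3, -66.8, 99.4]]
side dark 0
side grey/white 122
[[610.9, -143.3, 70.0], [616.0, -125.5, 77.5], [649.0, -110.7, 83.4], [657.7, -97.0, 88.2], [669.1, -59.4, 95.6]]
t 43.53 pos [461.6 298.6 174.7] rot [ 3.140e+00  2.000e-03 -3.034e+00] F [-0.1  0.1  0.4] op 0.501 q6 -1.11
tool cm [-16.81 -37.63   4.47] roll
```

View pics/c8.png

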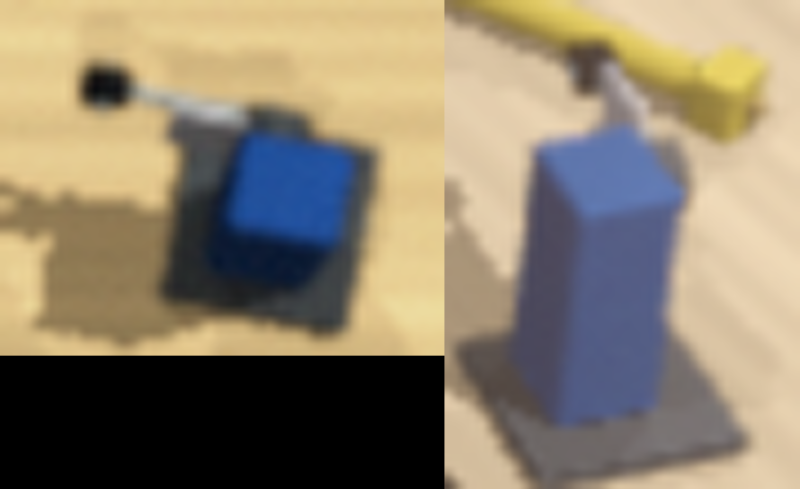

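Emit:
{"fn": "drive_tool", "kwargs": {
  "deltas": [
    [-1.42, -3.1, 0, 0],
    [-1.42, -3.1, 0, 0],
    [-1.42, -3.1, 0, 0],
    [-1.42, -3.1, 0, 0],
    [-1.42, -3.1, 0, 0],
    [-1.42, -3.1, 0, 0],
    [-1.42, -3.1, 0, 0],
    [-1.42, -3.1, 0, 0],
    [-1.42, -3.1, 0, 0],
    [-1.42, -3.1, 0, 0],
    [-1.42, -3.1, 0, 0],
    [-1.42, -3.1, 0, 0]
  ],
  "jaw": 1,
  "force": 30
}}

```text
clock: 44.53
eef_pos: [670.0, -55.0, 171.6]
tcp_rot: [3.141, -0.002, -3.035]
contact_force: [0.7, 1.0, -0.4]
opening: 0.001
```

Emit:
{"fn": "drive_tool", "kwargs": {
  "deltas": [
    [0, 0, 1.5, 0],
    [0, 0, 1.5, 0],
    [0, 0, 1.5, 0],
    [0, 0, 0, 0],
    [0, 0, 0, 0],
    [0, 0, 0, 0]
  ]
}}

```text
clock: 45.03
eef_pos: [670.2, -53.3, 128.2]
tcp_rot: [3.141, -0.0, -3.034]
contact_force: [0.2, -0.1, 0.2]
opening: 0.001
```

```bash
python3 g.py 670.5 -54.5 108; python3 blk.py | cut -c1-100 >/dev/null
```

```text
t 45.03 pos [670.2 -53.3 128.2] rot [ 3.141 -0.    -3.034] F [ 0.2 -0.1  0.2] op 0.001 q6 -1.76
tool cm [-0.01 -0.13  2.02] roll
```

Emit:
{"fn": "drive_tool", "kwargs": {
  "deltas": [
    [0, -0.1, 0.8, 0],
    [0, 0, 0.7, 0],
    [0, 0, 0.3, 0],
    [0, 0, 0, 0],
    [0, 0, 0, 0],
    [0, 0, 0, 0]
  ]
}}

```text
clock: 45.58
eef_pos: [670.5, -54.4, 110.3]
tcp_rot: [-3.142, 0.0, -3.034]
contact_force: [-0.2, 0.4, 0.2]
opening: -0.001
```

Emit:
{"fn": "drive_tool", "kwargs": {
  "deltas": [
    [0, 0, 0.3, 0],
    [0, 0, 0.3, 0],
    [0, 0, 0.3, 0],
    [0, 0, 0.3, 0],
    [0, 0, 0.2, 0],
    [0, 0, 0, 0],
    [0, 0, 0, 0]
  ]
}}

```text
clock: 46.17
eef_pos: [670.6, -54.2, 96.2]
tcp_rot: [3.141, 0.0, -3.034]
contact_force: [0.8, 2.5, 1.6]
opening: 0.001
```

```bash
python3 g.py 670.5 -54.5 85
python3 - <<'E'
from h import *
s,_=cams.grab_frame('side'); t,_=cams.grab_frame('top')
o=np.zeros((480,800,3),np.uint8); o[:480,:480]=cv2.resize(s[190:250,355:415],(480,480)); o[:320,480:800]=cv2.resize(t[140:180,325:365],(320,320)); save(o,'c9.png')
E
```

```text
t 46.17 pos [670.6 -54.2  96.2] rot [ 3.141  0.    -3.034] F [0.8 2.5 1.6] op 0.001 q6 -1.76
tool cm [ 0.01 -0.02  1.12] roll
```

View pics/c9.png

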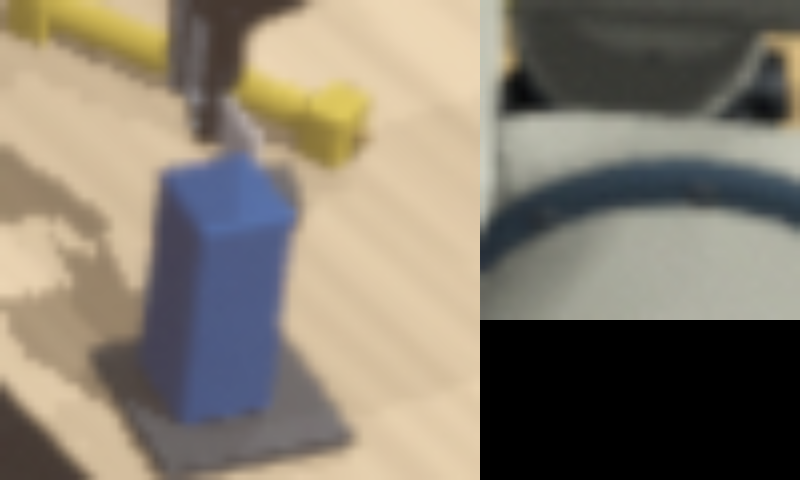

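Emit:
{"fn": "drive_tool", "kwargs": {
  "deltas": [
    [0, 0, 0.3, 0],
    [0, 0, 0.3, 0],
    [0, 0, 0.3, 0],
    [0, 0, 0.2, 0],
    [0, 0, 0, 0],
    [0, 0, 0, 0]
  ]
}}

```text
clock: 46.77
eef_pos: [670.4, -54.8, 85.1]
tcp_rot: [-3.141, -0.0, -3.034]
contact_force: [0.8, -3.1, 4.8]
opening: 0.004
```

```bash
python3 g.py
python3 - <<'E'
from h import *
for i in range(4):
    s,d=cams.grab_frame('side'); print(r.sense()['contact_force'].round(1), r.sense()['eef_pos'].round(1))
P=cloud('side',d); m=(P[...,0]>645)&(P[...,1]>-110)&(P[...,1]<-50)&(P[...,2]>40)&(P[...,2]<82)&(s.max(2)>110)&(P[...,0]<685)
for q in P[m][::4]: print(q.round(0),end='')
E
```

```text
t 46.77 pos [670.4 -54.8  85.1] rot [-3.141 -0.    -3.034] F [ 0.8 -3.1  4.8] op 0.004 q6 -1.76
[-0.7 -2.6  4.7] [670.5 -54.8  85.3]
[ 0.2 -2.6  5.1] [670.5 -54.8  85.3]
[ 0.5 -3.   5.1] [670.5 -54.7  85.3]
[-0.4 -3.7  4.1] [670.4 -54.7  85.4]
[679. -65.  82.][661. -59.  73.][674. -60.  66.][656. -89.  80.]
```

Emit:
{"fn": "drive_tool", "kwargs": {
  "deltas": [
    [0, 0, 0.1, 0],
    [0, 0, 0, 0],
    [0, 0, 0, 0]
  ]
}}

```text
clock: 47.22
eef_pos: [670.5, -54.4, 84.2]
tcp_rot: [-3.142, 0.0, -3.034]
contact_force: [0.3, -1.7, 4.7]
opening: -0.001
```

Emit:
{"fn": "drive_tool", "kwargs": {
  "deltas": [
    [0, 0, -0.4, 0],
    [0, 0, -0.6, 0],
    [0, 0, -0.8, 0],
    [0, 0, -1.5, 0],
    [0, 0, -2.5, 0],
    [0, 0, -2.5, 0],
    [0, 0, -2.5, 0],
    [0, 0, 0, 0]
  ]
}}

```text
clock: 47.88
eef_pos: [672.5, -54.4, 197.9]
tcp_rot: [-3.14, 0.006, -3.034]
contact_force: [1.1, 0.1, 0.9]
opening: 0.002
```

Emit:
{"fn": "drive_tool", "kwargs": {
  "deltas": [
    [3, 0, -0.5, 0],
    [3, 0, 0, 0],
    [3, 0, 0, 0],
    [3, 0, 0, 0],
    [3, 0, 0, 0],
    [3, 0, 0, 0],
    [3, 0, 0, 0],
    [3, 0, 0, 0],
    [3, 0, 0, 0],
    [2, 0, 0, 0],
    [0, 0, 0, 0],
    [0, 0, 0, 0]
  ]
}}

```text
clock: 48.88
eef_pos: [381.1, -85.4, 197.3]
tcp_rot: [3.141, -0.0, -3.035]
contact_force: [0.6, 0.6, 0.6]
opening: 0.001
```

```bash
python3 g.py; python3 blk.py
python3 - <<'E'
from h import *
im,d=cams.grab_frame('top'); P=cloud('top',d); V=im.max(2)
w=np.zeros(V.shape,bool); w[150:168,334:348]=1; w&=(V<60)&(P[...,2]>60)
print('roller',w.sum(),np.percentile(P[w],[10,50,90],axis=0).round(1).tolist())
hsv=cv2.cvtColor(im,cv2.COLOR_RGB2HSV).astype(int); z=P[...,2]
for nm,b,m in (('can',(400,432,145,178),z>85),('tape',(190,230,155,195),z>12),('collar',(240,275,170,200),(hsv[...,0]<15)&(hsv[...,1]>120)&(z>40))):
    w=np.zeros(V.shape,bool); w[b[2]:b[3],b[0]:b[1]]=1; q=P[w&m&(d>0)]; print(nm,np.round(cv2.minAreaRect(q[:,:2].astype(np.float32))[0],1))
s,_=cams.grab_frame('side')
o=np.zeros((600,800,3),np.uint8); o[:300,:800]=cv2.resize(im[145:265,195:515],(800,300)); o[300:600,:480]=cv2.resize(s[155:230,225:345],(480,300)); o[300:600,482:800]=cv2.resize(im[160:205,235:283],(318,300),interpolation=2); save(o,'c10.png')
E
```

```text
t 48.88 pos [381.1 -85.4 197.3] rot [ 3.141 -0.    -3.035] F [0.6 0.6 0.6] op 0.001 q6 -1.9
clip 1 -1 109 [[408.3, 80.0, 31.6], [418.4, 86.5, 46.4], [438.9, 102.2, 54.6]]
clip 1 1 90 [[528.2, 93.7, 33.0], [544.0, 98.9, 47.4], [556.6, 116.4, 54.7]]
clip 2 -1 106 [[399.6, 145.8, 31.8], [410.4, 152.7, 46.5], [431.5, 167.5, 54.1]]
clip 2 1 0 
clip 3 -1 94 [[390.6, 210.5, 30.8], [401.9, 218.2, 46.8], [423.2, 236.3, 55.0]]
clip 3 1 0 
clip 4 -1 94 [[385.8, 274.4, 32.9], [398.2, 284.0, 47.3], [417.2, 301.5, 55.7]]
clip 4 1 8 
roller 12 [[667.4, -62.8, 84.6], [670.1, -58.2, 86.5], [673.5, -53.7, 89.0]]
can [ 668.2 -291.6]
tape [642.3 360.9]
collar [598.8 213. ]
```

View pics/c10.png

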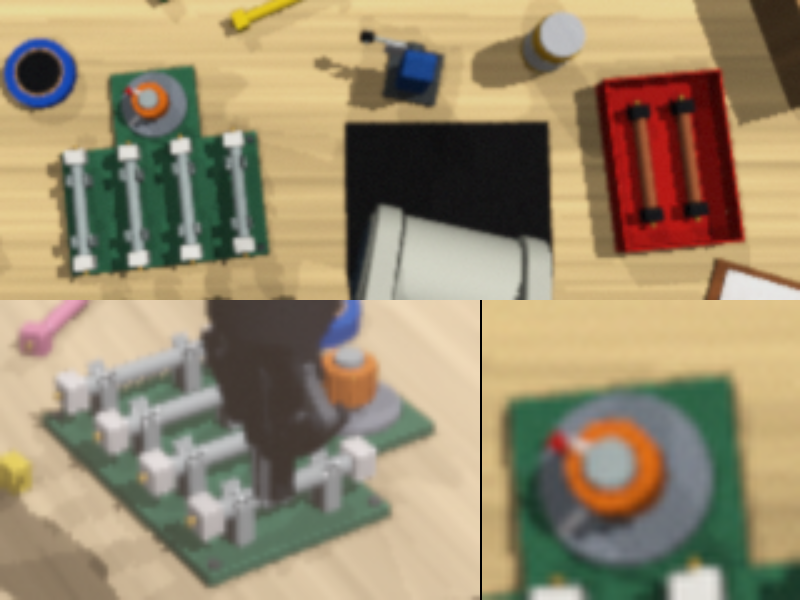

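```bash
python3 -c "
from rig import job; print(job.sign_off())"
```

```text
the job is handed in; nothing more can be done
None
```

I did the whole task in the order asked and handed it in at about 49 s on the clock.

- **Collar:** I turned it 1.2 rad clockwise. In the last picture the white pointer meets the red mark.
- **Burnt rods:** Both came out of clips 1 and 2 and lie side by side in the red tray.
- **New rods:** All three were there. They are in clips 1, 2 and 4, with rod4 still in clip 3. Measured as each was pushed home, every new rod's end blocks stood level with rod4's. In the final check the arm hid the far ends of clips 2, 3 and 4 from the side camera; everything it could see was at the seated height.
- **Limit switch:** I pressed the roller about 20 mm (about 0.34 rad). The force was about 4.8 N, which fits past the click and well short of overtravel. The roller then sprang back to about 86.5 mm, its rest height.
- **Other objects:** The can and the tape roll are where they started, to within 1 mm.

I could not confirm the click by sight. The plate with the green and red patches faces away from both cameras, so that rests on the measured travel and force.

One new rod was found knocked aside before I picked it up, so I measured it again first.

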